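Close the strap of a battery jig and set its knurled nut

ROBOT

A 7-joint arm with a two-finger parallel gripper is mounted at the origin on the work surface. World frame = base frame: x ahead of the robot, y to its left, z up, the work surface at z = 0. Lengths are in m, angles in degrees, forces in N, time in s.
With the tool pointing down it reaches from about 0.425 to 0.875 m from the base axis. Payload 8.4 kg.
Tool frame: the origin (TCP) lies on the centre line of the jaws, within the pads' length; the fingertips stand 17 mm ahead of it and the grasp point (between the pads) lies 2 mm behind it; z points along the fingers, y is the line along which they close (so a half turn about z gives the same grasp; the last joint's range is limited). The gripper opens to 85 mm and grips with 20 to 120 N. Pads are 22 mm wide; open, the fingers measure 114 mm over their backs; the gripper's body (76 mm by 85 mm) begins 54 mm behind the grasp point. The pads swing forward as they close: fully open they stand 13 mm farther back than shut.
Start: joints at [-82.575, 19.091, 2.286, 83.961, -0.768, 76.965, -3.352], TCP at [0.147, 0.633, 0.248] pointing down, gripper open.
Joint ranges: [-147.57, 147.57], [-21.85, 119.76], [-74.77, 79.35], [14.55, 137.4], [-85.83, 265.84], [4.83, 119.75], [-152.11, 152.11]. Speed limits (degrees/s): [127.2, 127.2, 159.86, 159.86, 180, 180, 180].

INTERFACE

Orientations are given as [roll, pitch, yaw] about the fixed x, y, z axes, in that order (R = Rz(yaw) Ry(pitch) Rx(roll)).
In Python, from plant import ctrl gives the robot as it stands.
- The arm moves only by the tool send_rows, never from a script. Its argument "series" is a list of rows, each a list of 4 numbers: the shift along the tool's x, y, z in units of 30 mm (1.0 is 30 mm), then the turn about the tool's z in units of 8 degrees (1.0 is 8 degrees). A call has exactly 8 rows; each row shifts and turns the commanded pose from where the row before left it, along the tool's axes as they then stand; what a row does not reach is not made up. A row lasts 1/10 s, in which the tool goes at most 50 mm and 8.59 degrees, less where a joint would pass 70% of its speed; a pose out of reach is approached as far as the arm can. A call is refused whole if a number of a shift passes 1 or a number of a turn 1, either way. A call with a gripper value outside its range is refused whole. "grip" is the closure, from -1 (fully open) to 1 (shut), set as the call begins (left out, the last holds). The fingers move at their own pace and stop on an object; "force" is the grip in N (left out, the last holds). Time passes only in rows, so rows that do not move let the fingers close, or fill a call up. It gives the time, the measured TCP pose, the force, the opening and the grip force at its end, in the units of the state.
- ctrl.sense(): the state, without advancing time (a new reading comes with each control period).
- ctrl.capture(name): name is "scene" or "top" or "wrist"; returns the picture (400x640x3 uint8, red, green, blue); there is no depth.
- ctrl.camera_model(name): a dict with "camera_matrix" (3x3 intrinsics, pixels), "k1" (the pictures are not rectified: a ray, as slopes to the right and down, at radius r is drawn at 1 + k1 r^2 times it, then the intrinsics apply), "T" (4x4, takes a point from camera to world coordinates). Camera axes: x right, y down, z forward; pixel columns grow to the right and rows downward; lengths in m; the calibration is good to about 2 mm. A picture is of the moment at which its call begins: read the wrist's pose just before it. camera_model takes no time and is no camera call; for the wrist camera it gives the pose at the moment of the call.
- ctrl.hand_in(): hands the job in; it is judged then, once.
The state is a dict: "t": time; "joints": joint angles; "qd": joint speeds; "joint_torque": joint torques, N m; "position": TCP position; "tcp_rot": TCP orientation; "wrist_force": force on the tool from outside, world axes, zero at the start; "torque": the same for the moment, N m; "gripper_width": opening from 0.0 (shut) to 1.0 (fully open); "grasp_force": force on a finger pad.
Only numpy, scipy, OpenCV 4.12 (cv2) and the standard library are available. Lean on these libraries where they do the work, as an engineer would, in place of code of your own. Each camera call takes 0.05 s, during which the arm holds its last target. There are 200 camera calls.

TASK

The battery pack is already loaded in the clamping jig. Swing the jig's steel strap fully home over the pack so that its fork straddles the threaded stud, then screw the knurled nut down (clockwise from above) until it bottoms out, and back it off a quarter turn so that the pack keeps room to swell. Finish still gripping the nut there, without letting go; leave the pack in its cradle, the strap closed and the other things on the bench where they are.

Things in the scene. Friction and masses are not known exactly. Their poses are not given: they have to be found in the camera images.
- jig: Jig fixed to the bench: aluminium plate 104 (x) x 220 (y) x 12 mm, low dark rails round the pack. Origin: centre of its underside, z up. On its y axis: steel pivot post at y = -82 mm, steel post with threaded stud (12 mm thick) at y = +82 mm. The posts end 80 mm above the bench; the strap swings on top, 6 mm clear of the pack. The stud ends at 135 mm, sticking out of the nut.
- strap (a joint): Strap angle about the upright pivot, rad: 0 = fully home (end stop), along the jig's +y, fork round the stud under the nut; grows opening counter-clockwise from above, to the jig's -x side; limit 1.6. Flat steel bar 24 mm wide, 6 thick, top 86 mm above the bench, reaching 183 mm from the pivot, fork at the free end. Swings level, friction about 0.06 N m, stays where left.
- strap_peg (a point): Grip point on the axis of the strap's upright round black peg, 62 mm from the pivot. The peg is 14 mm in diameter and stands 38 mm up from the strap, from 86 to 124 mm above the bench; this point is 110 mm above the bench. It moves with the strap (x across the strap, y towards the fork).
- strap_pivot (a point): Point on the strap's vertical pivot axis, 86 mm above the bench.
- nut_turn (a joint): Angle of the knurled nut, rad: 0 = bottomed out (hard stop, turns no further clockwise); grows as it is unscrewed, counter-clockwise from above (right-hand thread); starts 1.9 to 3.3 up; limit 6.28. Rises 6 mm a turn. Friction about 0.06 N m; stays where it is left.
- knurled_nut: Aluminium knurled nut on the stud: round, 40 mm in diameter (41 over the knurls), 34 mm tall, a small dimple near the edge of its top. Origin: on its axis at its underside, 86 mm above the bench when bottomed out, 6 mm higher per turn. This frame rises with the nut but does not turn (nut_turn gives the turn).
- nut_grip (a point): Point on the nut's axis 25 mm above its underside, a good height for the gripper's centre (the fingertips then stay above the strap). It rises with the nut.
- pack: Battery pack of a cordless tool, black with a stepped yellow top, 75 (x) x 115 (y) x 62 mm, 0.5 to 0.8 kg, standing loosely in the jig's cradle. Origin: centre of its underside, 12 mm above the bench.
- bit_case: Bystander: flat black bit case, 75 x 130 x 26 mm (37 with the bits). Origin under its centre.
- spare_nut: Bystander: small brass nut blank, 27 mm in diameter, 18 mm tall, lying flat on the bench. Origin under its centre.
- cell0: Bystander: bare round cell standing upright, 21 mm in diameter, 70 mm tall. Origin under its centre.
- cell1: Bystander: another bare round cell standing upright, 21 mm in diameter, 70 mm tall. Origin under its centre.
- screwdriver: Bystander: screwdriver lying along its x axis, 170 mm long.
- tape: Bystander: roll of tape lying flat, 84 mm in diameter, 24 mm tall. Origin under its centre.
- screw_tray: Bystander: open grey tray 100 x 130 x 28 mm. Origin under its centre.
- multimeter: Bystander: grey hand multimeter lying on its back, 85 x 165 x 46 mm. Origin under its centre.
Things that resemble listed ones, but are neither listed nor needed, are in the scene too. Leave any yellow look-alike of the jig alone. What is shaped like the pack but orange is not meant.

How it is judged:
By the outcome, as a careful person would: the job done as asked, in the order asked, and still so for the second after the job is handed in, while the arm keeps its last pose, push and grip.
It also fails if it takes over 72 s, if anything falls off the work surface, if the arm or the gripper's body presses on something with over 40 N, if the wrist force passes 120 N, or if a joint passes its speed limit or range.

## Working session

There is one attempt and no reset: what is moved stays moved. The work goes in short steps, Python scripts to look and compute and a tool call to move; the robot and the scene stay as the last step left them, time stands still between calls to the robot, and variables do not carry over. Pictures are saved under pics/ and viewed, at most 10 in all, crops included, and the job is handed in when it is done.

Besides the shell and the picture viewer there is one more tool, called after ">>>" in YAML: its name, and indented under it one key for each argument. send_rows: Moves the arm, as the interface text tells. Its arguments: {"type":"object","properties":{"series":{"type":"array","items":{"type":"array","items":{"type":"number"}}},"grip":{"type":"number"},"force":{"type":"number"}},"required":["series"]}

```bash
mkdir -p pics; ls; cat > h.py <<'E'
import numpy as np, cv2
from plant import ctrl
def pix2ray(m,u,v):
    K=np.array(m["camera_matrix"]);k=m["k1"];T=np.array(m["T"])
    d=np.array([(u-K[0,2])/K[0,0],(v-K[1,2])/K[1,1]]);s=d.copy()
    for _ in range(30): s=d/(1+k*(s@s))
    return T[:3,3],T[:3,:3]@np.array([s[0],s[1],1])
def onz(m,u,v,z):
    o,d=pix2ray(m,u,v); return o+d*(z-o[2])/d[2]
def proj(m,p):
    K=np.array(m["camera_matrix"]);T=np.array(m["T"])
    c=T[:3,:3].T@(np.array(p)-T[:3,3]);s=c[:2]/c[2];s=s*(1+m["k1"]*(s@s))
    return K[:2,:2]@s+K[:2,2]
def save(n,im): cv2.imwrite(f"pics/{n}.png",im[:,:,::-1])
E
python3 - <<'E'
from h import *
for n in("scene","top"):
    im=ctrl.capture(n);save(n,im);np.save(n+".npy",im);m=ctrl.camera_model(n);print(n,np.round(m["T"],3).tolist(),np.round(m["camera_matrix"],1).tolist(),m["k1"])
s=ctrl.sense();print(s)
E
```

```text
pics
scene [[0.288, 0.675, -0.68, 1.357], [0.958, -0.202, 0.204, -0.237], [0.0, -0.71, -0.704, 0.986], [0.0, 0.0, 0.0, 1.0]] [[435.4, 0.0, 309.3], [0.0, 435.4, 202.8], [0.0, 0.0, 1.0]] -0.0037996839964641047
top [[-0.011, -0.991, 0.134, 0.353], [-1.0, 0.011, 0.001, 0.014], [-0.003, -0.134, -0.991, 1.347], [0.0, 0.0, 0.0, 1.0]] [[470.4, 0.0, 317.1], [0.0, 470.4, 212.0], [0.0, 0.0, 1.0]] -0.13703801543201835
{'t': 0.1, 'joints': array([-82.57684294,  19.12779397,   2.28346528,  84.00537213,
        -0.76831871,  76.96618251,  -3.35272143]), 'qd': array([ 0.0291432 , -0.14656885,  0.05348044, -0.16591986,  0.02055795,
       -0.05388237, -0.01682181]), 'joint_torque': array([ 5.96006837e-03, -6.60019827e+01,  1.37172885e+00, -4.06476724e+01,
        1.72353303e-02,  9.12793796e-03,  3.47015839e-05]), 'position': array([0.14731969, 0.63268727, 0.24751427]), 'tcp_rot': array([-1.79916008e+02,  4.71245768e-03,  1.66892223e+02]), 'wrist_force': array([-0.38088797,  0.77118956,  0.55969607]), 'torque': array([-0.00310864,  0.03523811, -0.01303191]), 'grasp_force': 0.0, 'gripper_width': 1.0006869787442654}
```

View pics/scene.png

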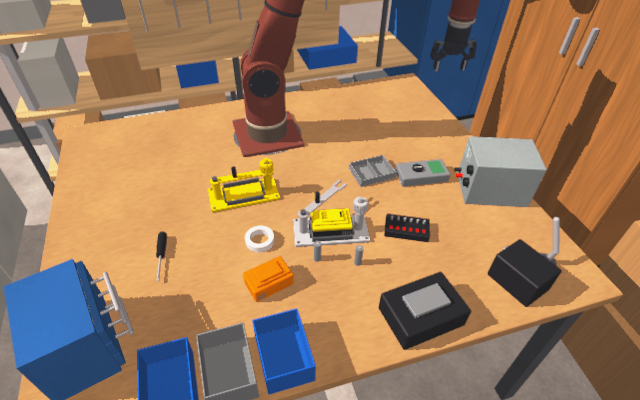

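View pics/top.png

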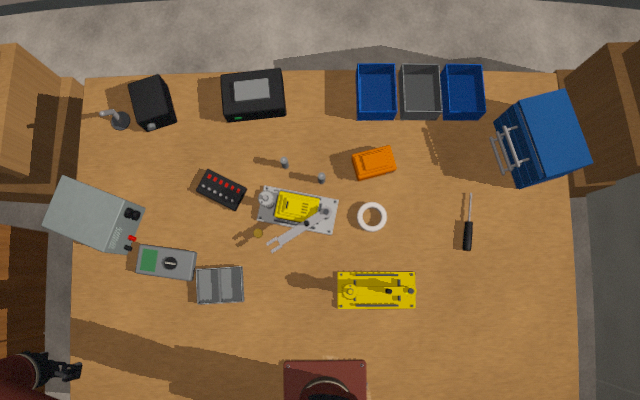

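The aluminium jig holding the yellow-topped pack is at top px (298,210) and scene px (332,228). Its strap is open toward the robot. The all-yellow jig at top (376,290) is the look-alike, and the orange block at top (374,162) isn't the pack. I'll confirm with an enlarged crop.

```bash
python3 - <<'E'
from h import *
a=cv2.resize(np.load("top.npy")[170:260,225:350],None,fx=5,fy=5,interpolation=cv2.INTER_CUBIC)
b=cv2.resize(np.load("scene.npy")[170:275,275:395],None,fx=5,fy=5,interpolation=cv2.INTER_CUBIC)
a=a[:,:];o=np.zeros((1,1))
b=cv2.resize(b,(480,420));a=cv2.resize(a,(583,420))
c=np.hstack([a,b]);c=cv2.resize(c,(800,316));print(c.shape);save("crop",c)
E
```

```text
(316, 800, 3)
```

View pics/crop.png

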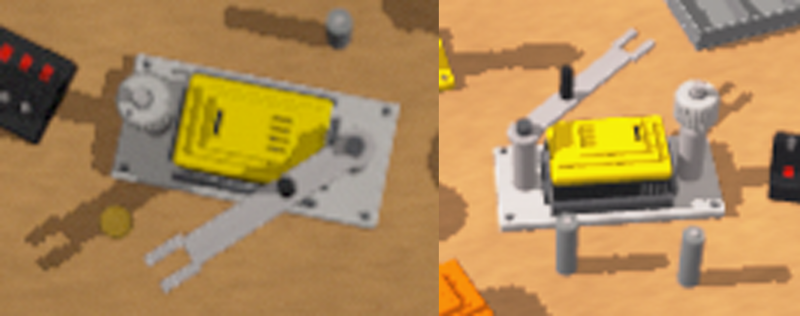

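```bash
cat > m.py <<'E'
from h import *
mt=ctrl.camera_model("top");ms=ctrl.camera_model("scene")
T=lambda x,y,z:onz(mt,225-.5+x/3.51,170-.5+y/3.51,z)
S=lambda x,y,z:onz(ms,275-.5+(x-439)/3.009,170-.5+y/3.009,z)
E
python3 - <<'E'
from m import *
P=lambda n,v:print(n,np.round(v,4))
c=np.array([T(*q,.012) for q in((140,55),(398,104),(376,225),(113,177))])
P("corners",c);P("centre",c.mean(0));P("sides",np.linalg.norm(c-np.roll(c,1,0),axis=1))
# +y: pivot(right)->nut(left)
y=(c[0]+c[3]-c[1]-c[2]);a=np.degrees(np.arctan2(y[1],y[0]));P("yaxis deg",a)
y/=np.linalg.norm(y)
P("pivot pred",c.mean(0)-.082*y);P("stud pred",c.mean(0)+.082*y)
P("pivT",T(353,146,.09));P("pivS",S(523,126,.09));P("pegT",T(287,186,.124));P("pegS",S(567,68,.124))
P("studT",T(146,98,.135));P("studS",S(699,87,.135))
P("forkT",(T(150,256,.086)+T(168,288,.086))/2);P("forkS",(S(631,33,.086)+S(650,44,.086))/2)
E
```

```text
corners [[ 0.6138  0.1676  0.012 ]
 [ 0.5703 -0.0443  0.012 ]
 [ 0.4711 -0.0247  0.012 ]
 [ 0.5128  0.1893  0.012 ]]
centre [0.542 0.072 0.012]
sides [0.1033 0.2163 0.1011 0.218 ]
yaxis deg 78.7011
pivot pred [ 0.5259 -0.0084  0.012 ]
stud pred [0.5581 0.1524 0.012 ]
pivT [ 0.5254 -0.0057  0.09  ]
pivS [ 0.519  -0.0057  0.09  ]
pegT [0.4912 0.0444 0.124 ]
pegS [0.4886 0.0474 0.124 ]
studT [0.5571 0.1488 0.135 ]
studS [0.5596 0.1539 0.135 ]
forkT [0.4304 0.1439 0.086 ]
forkS [0.4299 0.1452 0.086 ]
```

The crop confirms it: silver plate, yellow-topped pack, strap open about 44°, and the nut on its stud at the +y end. Plate size, post spacing and the 62 mm peg radius all match between views.
- Pivot ≈ (0.525, -0.007)
- Stud ≈ (0.558, 0.152)
- Peg ≈ (0.490, 0.046)

Now I'll move over the peg.

>>> send_rows:
  series:
    - [-0.5,-0.5,0,0]
    - [-0.9,-0.95,0,0]
    - [-0.95,-1,0,0]
    - [-0.95,-1,0,0]
    - [-0.95,-1,0,0]
    - [-0.95,-1,0,0]
    - [-0.95,-1,0,0]
    - [-0.95,-1,0,0]
  grip: -1
  force: 30

```text
t: 0.9
position: [0.3047, 0.3653, 0.2481]
tcp_rot: [-180.0, -0.0, 166.9]
wrist_force: [1.6, -0.3, 0.8]
gripper_width: 0.997
grasp_force: 0.0
```

>>> send_rows:
  series:
    - [-0.95,-1,0,0]
    - [-0.95,-1,0,0]
    - [-0.95,-1,0,0]
    - [-0.95,-1,0,0]
    - [-0.95,-1,0,0]
    - [-0.95,-1,0,0]
    - [-0.95,-1,0,0]
    - [-0.4,-0.4,0,0]

```text
t: 1.7
position: [0.461, 0.0989, 0.2484]
tcp_rot: [-180.0, 0.0, 166.6]
wrist_force: [-0.3, 0.8, 0.3]
gripper_width: 0.998
grasp_force: 0.0
```

```bash
cat > go.py <<'E'
from h import *
import sys
def st():
    s=ctrl.sense();print("t",s["t"],"pos",s["position"].round(4),"rot",s["tcp_rot"].round(2),"j",s["joints"].round(1),"F",s["wrist_force"].round(1),"Tz",s["torque"].round(2),"w",round(s["gripper_width"],3),"gf",round(s["grasp_force"],1));return s
def to(x,y,z):
    s=ctrl.sense();a=np.radians(s["tcp_rot"][2]);d=np.array([x,y,z])-s["position"]
    print("units",np.round([(np.cos(a)*d[0]+np.sin(a)*d[1])/.03,(np.sin(a)*d[0]-np.cos(a)*d[1])/.03,-d[2]/.03],2))
E
python3 -c "
from go import *
st();to(.49,.045,.2)"
```

```text
t 1.7 pos [0.461  0.0989 0.2484] rot [-1.7998e+02  3.0000e-02  1.6663e+02] j [-50.9  -3.8  32.3 109.1   2.2  74.1  57.4] F [-0.3  0.8  0.3] Tz [ 0.01  0.04 -0.01] w 0.998 gf 0.0
units [-1.35 -1.52  1.61]
```

>>> send_rows:
  series:
    - [0,0,0.2,0.4]
    - [0,0,0.2,0.7]
    - [0,0,0.2,0.8]
    - [0,0,0.2,0.8]
    - [0,0,0.2,0.8]
    - [0,0,0.2,0.8]
    - [0,0,0.2,0.8]
    - [0,0,0.2,0.4]

```text
t: 2.5
position: [0.4596, 0.1028, 0.1998]
tcp_rot: [-180.0, -0.0, 122.6]
wrist_force: [-0.2, 0.2, 0.5]
gripper_width: 0.999
grasp_force: 0.0
```

```bash
python3 -c "
from go import *
st();to(.49,.0455,.2)"
```

```text
t 2.5 pos [0.4596 0.1028 0.1998] rot [-1.7997e+02 -1.0000e-02  1.2264e+02] j [-49.4  -1.3  31.4 113.    0.7  68.1  14.3] F [-0.2  0.2  0.5] Tz [-0.05 -0.03 -0.02] w 0.999 gf 0.0
units [-2.15 -0.17 -0.01]
```

>>> send_rows:
  series:
    - [-0.2,-0.05,0,0]
    - [-0.4,-0.05,0,0]
    - [-0.5,-0.05,0,0]
    - [-0.5,-0.02,0,0]
    - [-0.4,0,0,0]
    - [-0.15,0,0,0]
    - [0,0,0,0]
    - [0,0,0,0]

```text
t: 3.3
position: [0.4904, 0.0461, 0.2004]
tcp_rot: [-180.0, -0.0, 122.9]
wrist_force: [-0.0, -0.1, 0.6]
gripper_width: 1.003
grasp_force: 0.0
```

```bash
python3 -c "
from go import *
st();m=ctrl.camera_model('wrist');im=ctrl.capture('wrist');save('w1',im)
for p in [(.49,.0455,.124),(.525,-.006,.09),(.558,.152,.135)]: print(proj(m,p).round(1))
print(np.round(m['T'],3).tolist())"
```

```text
t 3.3 pos [0.4904 0.0461 0.2004] rot [-1.7999e+02 -1.0000e-02  1.2292e+02] j [-45.3   1.7  35.8 110.5  -1.1  68.1  23.9] F [-0.  -0.1  0.6] Tz [ 0.02 -0.02 -0.01] w 1.003 gf 0.0
[321.9 220.2]
[323.4 274.7]
[514.3 145.1]
[[0.839, 0.517, 0.171, 0.445], [0.544, -0.797, -0.262, 0.113], [0.001, 0.312, -0.95, 0.327], [0.0, 0.0, 0.0, 1.0]]
```

View pics/w1.png

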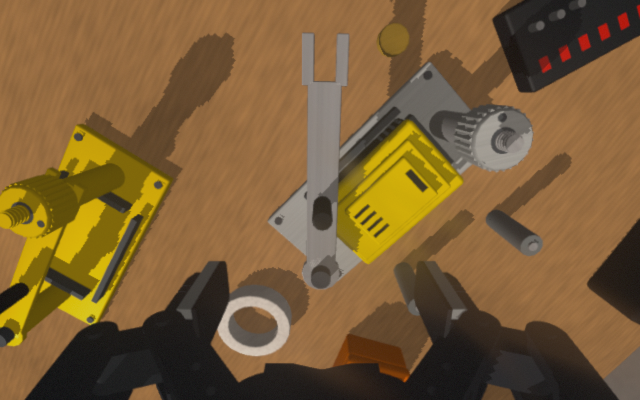

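The wrist view shows the peg's top at (321,218), where (322,220) was predicted. The pivot is at (320,274) and the stud tip near (510,141), so all three agree. Nothing obstructs the fingers, so I'll descend and grip the peg.

>>> send_rows:
  series:
    - [0,0,0.2,0]
    - [0,0,0.5,0]
    - [0,0,0.7,0]
    - [0,0,0.7,0]
    - [0,0,0.5,0]
    - [0,0,0.3,0]
    - [0,0,0.1,0]
    - [0,0,0,0]

```text
t: 4.15
position: [0.4905, 0.046, 0.1103]
tcp_rot: [-180.0, 0.0, 122.9]
wrist_force: [-0.9, 0.1, -0.2]
gripper_width: 1.002
grasp_force: 0.0
```

>>> send_rows:
  series:
    - [0,0,0,0]
    - [0,0,0,0]
    - [0,0,0,0]
    - [0,0,0,0]
    - [0,0,0,0]
    - [0,0,0,0]
    - [0,0,0,0]
    - [0,0,0,0]
  grip: 1
  force: 30

```text
t: 4.95
position: [0.4907, 0.046, 0.1105]
tcp_rot: [180.0, -0.0, 122.9]
wrist_force: [-1.2, 0.2, 5.4]
gripper_width: 0.15
grasp_force: 29.6
```

```bash
python3 -c "
from go import *
st()"
```

```text
t 4.95 pos [0.4907 0.046  0.1105] rot [179.98  -0.   122.89] j [-43.7   8.5  36.  116.2  -6.   57.   28.2] F [-1.2  0.2  5.4] Tz [0.1  0.23 0.  ] w 0.15 gf 29.6
```

>>> send_rows:
  series:
    - [-0.003,0.072,0,0.25]
    - [-0.005,0.144,0,0.5]
    - [-0.005,0.144,0,0.5]
    - [-0.005,0.144,0,0.5]
    - [-0.005,0.144,0,0.5]
    - [-0.005,0.144,0,0.5]
    - [-0.005,0.144,0,0.5]
    - [-0.005,0.144,0,0.5]

```text
t: 5.75
position: [0.5217, 0.0557, 0.1106]
tcp_rot: [179.9, 0.0, 92.7]
wrist_force: [0.3, -0.3, 2.5]
gripper_width: 0.157
grasp_force: 29.6
```

>>> send_rows:
  series:
    - [-0.005,0.144,0,0.5]
    - [-0.004,0.1,0,0.35]
    - [-0.003,0.072,0,0.25]
    - [-0.001,0.036,0,0.125]
    - [0,0.036,0,0.125]
    - [0,0,0,0]
    - [0,0,0,0]
    - [0,0,0,0]

```text
t: 6.55
position: [0.5331, 0.0551, 0.1106]
tcp_rot: [179.9, -0.0, 82.1]
wrist_force: [4.9, -1.5, 3.2]
gripper_width: 0.15
grasp_force: 29.7
```

```bash
python3 -c "
from go import *
s=st();d=s['position'][:2]-np.array([.525,-.0065]);print(np.degrees(np.arctan2(d[1],d[0])),np.hypot(*d))"
```

```text
t 6.55 pos [0.5331 0.0551 0.1106] rot [ 1.7995e+02 -1.0000e-02  8.2120e+01] j [-46.4  15.1  41.  110.8 -11.6  58.2  -8.1] F [ 4.9 -1.5  3.2] Tz [-0.1  -0.72  0.11] w 0.15 gf 29.7
82.5334125389716 0.062139600447464416
```

>>> send_rows:
  series:
    - [0,0.036,0,0.125]
    - [0,0.036,0,0.125]
    - [0,0.036,0,0.125]
    - [0,0.036,0,0.125]
    - [0,0,0,0]
    - [0,0,0,0]
    - [0,0,0,0]
    - [0,0,0,0]

```text
t: 7.35
position: [0.5373, 0.0544, 0.1106]
tcp_rot: [180.0, -0.0, 78.1]
wrist_force: [3.6, -0.5, 4.6]
gripper_width: 0.151
grasp_force: 29.8
```

```bash
python3 -c "
from go import *
s=st();d=s['position'][:2]-np.array([.525,-.0065]);print(np.degrees(np.arctan2(d[1],d[0])),np.hypot(*d))"
```

```text
t 7.35 pos [0.5373 0.0544 0.1106] rot [ 1.7996e+02 -1.0000e-02  7.8080e+01] j [-46.5  15.8  41.7 110.3 -12.2  58.4 -11.4] F [ 3.6 -0.5  4.6] Tz [-0.11 -0.67  0.15] w 0.151 gf 29.8
78.6179863368468 0.06212174714985997
```

>>> send_rows:
  series:
    - [0,0.036,0,0.1]
    - [0,0.036,0,0.1]
    - [0,0,0,0]
    - [0,0,0,0]
    - [0,0,0,0]
    - [0,0,0,0]
    - [0,0,0,0]
    - [0,0,0,0]

```text
t: 8.15
position: [0.5376, 0.0541, 0.1104]
tcp_rot: [-179.8, 0.0, 76.5]
wrist_force: [-5.7, 0.0, 14.7]
gripper_width: 0.15
grasp_force: 30.8
```

```bash
python3 -c "
from go import *
s=st();d=s['position'][:2]-np.array([.525,-.0065]);print(np.degrees(np.arctan2(d[1],d[0])),np.hypot(*d))"
```

```text
t 8.15 pos [0.5376 0.0541 0.1104] rot [-179.8     0.     76.49] j [-46.6  16.   41.9 110.  -12.5  58.7 -12.7] F [-5.7  0.  14.7] Tz [-0.06  1.39  0.15] w 0.15 gf 30.8
78.3031184690299 0.06193095806609525
```

The strap has stalled against its stop at about 78.5°, matching the jig's axis, and the force reversed. Now I'll release, lift, and turn the wrist counter-clockwise so it has range left for the nut.

>>> send_rows:
  series:
    - [0,0,0,0]
    - [0,0,0,0]
    - [0,0,0,0]
    - [0,0,0,0]
    - [0,0,0,0]
    - [0,0,-0.1,0]
    - [0,0,-0.4,0]
    - [0,0,-0.6,0]
  grip: -1

```text
t: 8.95
position: [0.5386, 0.0537, 0.1437]
tcp_rot: [-179.9, 0.1, 76.5]
wrist_force: [0.2, 0.3, -0.2]
gripper_width: 0.999
grasp_force: 0.0
```

>>> send_rows:
  series:
    - [0,0,-0.7,0]
    - [0,0,-0.7,-0.5]
    - [0,0,-0.5,-1]
    - [0,0,-0.2,-1]
    - [0,0,0,-1]
    - [0,0,0,-1]
    - [0,0,0,-1]
    - [0,0,0,-0.5]

```text
t: 9.75
position: [0.5392, 0.0538, 0.2074]
tcp_rot: [180.0, 0.0, 124.8]
wrist_force: [0.4, 0.4, -0.1]
gripper_width: 1.0
grasp_force: 0.0
```

```bash
python3 -c "
from go import *
st();to(.558,.152,.2);m=ctrl.camera_model('wrist');im=ctrl.capture('wrist');save('w2',im);np.save('w2.npy',im)
import pickle;pickle.dump(m,open('w2.pkl','wb'))
im=ctrl.capture('top');np.save('top2.npy',im)
for p in [(.558,.152,.135),(.558,.152,.086)]: print(proj(m,p).round(1))"
```

```text
t 9.75 pos [0.5392 0.0538 0.2074] rot [1.7995e+02 2.0000e-02 1.2478e+02] j [-44.8   8.7  38.3 103.9  -5.7  69.3  29.9] F [ 0.4  0.4 -0.1] Tz [0.03 0.01 0.  ] w 1.0 gf 0.0
units [2.33 2.38 0.25]
[442.9 112.9]
[419.3 108.9]
```

View pics/w2.png

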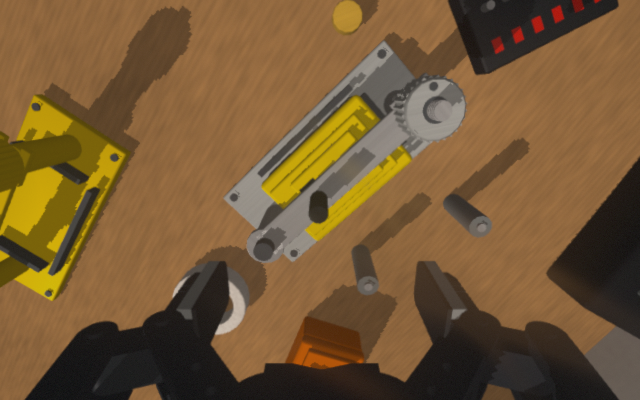

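The strap is now closed, with its fork under the nut. The nut's top centre is near (436,108), the stud tip near (442,110) and the dimple at (433,86).

```bash
python3 -c "
from go import *
import pickle;m=pickle.load(open('w2.pkl','rb'))
print(onz(m,436,108,.1225),onz(m,441,110,.135))
to(.558,.152,.2)"
```

```text
[0.55657751 0.15378401 0.1225    ] [0.55596012 0.15261863 0.135     ]
units [2.34 2.37 0.24]
```

>>> send_rows:
  series:
    - [0.15,0.15,0,0]
    - [0.3,0.3,0,0]
    - [0.4,0.4,0,0]
    - [0.45,0.45,0,0]
    - [0.4,0.4,0,0]
    - [0.36,0.36,0,0]
    - [0.2,0.2,0,0]
    - [0.1,0.1,0,0]

```text
t: 10.65
position: [0.5574, 0.1536, 0.2061]
tcp_rot: [-180.0, 0.0, 124.6]
wrist_force: [0.1, 0.7, 0.2]
gripper_width: 1.005
grasp_force: 0.0
```

>>> send_rows:
  series:
    - [0,0,0,-0.5]
    - [0,0,0,-1]
    - [0,0,0,-1]
    - [0,0,0,-1]
    - [0,0,0,-1]
    - [0,0,0,-1]
    - [0,0,0,-1]
    - [0,0,0,-1]

```text
t: 11.45
position: [0.5574, 0.1516, 0.2064]
tcp_rot: [-180.0, -0.0, -175.3]
wrist_force: [-0.4, 0.3, 0.2]
gripper_width: 1.003
grasp_force: 0.0
```

>>> send_rows:
  series:
    - [0,0,0,-1]
    - [0,0,0,-1]
    - [0,0,0,-1]
    - [0,0,0,-0.5]
    - [0,0,0,0]
    - [0,0,0,0]
    - [0,0,0,0]
    - [0,0,0,0]

```text
t: 12.25
position: [0.5573, 0.1523, 0.2063]
tcp_rot: [-180.0, -0.0, -147.6]
wrist_force: [-0.6, 0.5, 0.4]
gripper_width: 1.0
grasp_force: 0.0
```

```bash
python3 -c "
from go import *
st();to(.557,.1525,.114);m=ctrl.camera_model('wrist');im=ctrl.capture('wrist');save('w3',im);np.save('w3.npy',im)
import pickle;pickle.dump(m,open('w3.pkl','wb'))
for p in [(.557,.1525,.135),(.557,.1525,.1225)]: print(proj(m,p).round(1))"
```

```text
t 12.25 pos [0.5573 0.1523 0.2063] rot [-180.     -0.   -147.58] j [-40.3  12.6  24.   98.6  -5.4  70.  107.4] F [-0.6  0.5  0.4] Tz [-0.   -0.01 -0.03] w 1.0 gf 0.0
units [0.01 0.01 3.08]
[320.6 223.1]
[320.7 216.2]
```

View pics/w3.png

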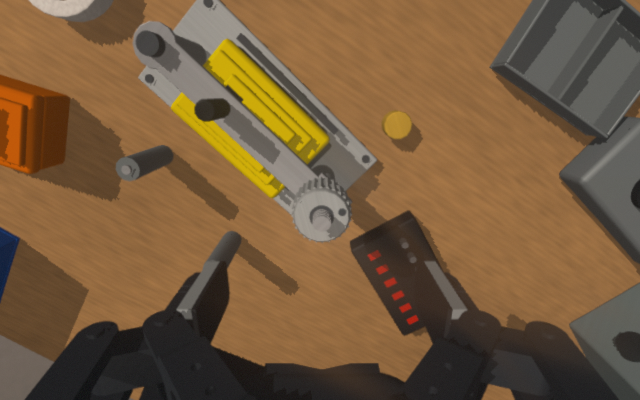

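```bash
python3 -c "
from go import *
import pickle;m=pickle.load(open('w3.pkl','rb'))
im=np.load('w3.npy');c=cv2.resize(im[165:255,270:370],None,fx=6,fy=6,interpolation=cv2.INTER_CUBIC);save('w3c',c)
for q in[(321,212,.1225),(321,218,.135)]: print(onz(m,*q))"
```

```text
[0.5542809  0.15103195 0.1225    ]
[0.55386133 0.15078781 0.135     ]
```

View pics/w3c.png

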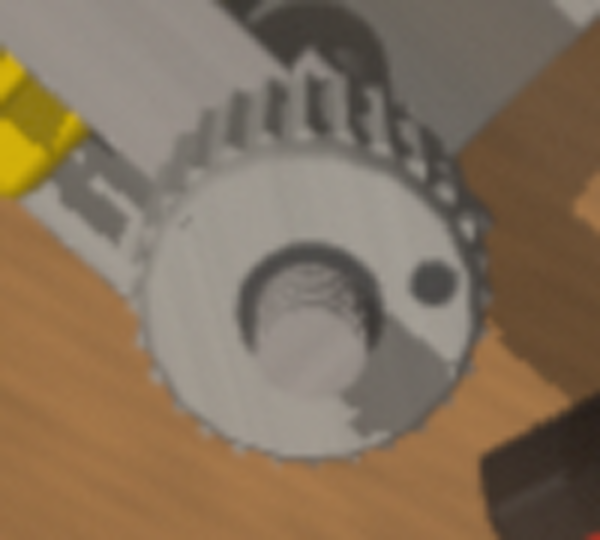

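The crop puts the nut's circle centre at (321,216) and the stud tip at (321.5,223), within 1 px of the prediction, so the gripper is centred. The dimple is at (342,212). I'll descend and grip.

>>> send_rows:
  series:
    - [0,0,0.2,0]
    - [0,0,0.5,0]
    - [0,0,0.7,0]
    - [0,0,0.7,0]
    - [0,0,0.5,0]
    - [0,0,0.35,0]
    - [0,0,0.13,0]
    - [0,0,0,0]

```text
t: 13.1
position: [0.5573, 0.1523, 0.1136]
tcp_rot: [-180.0, -0.0, -147.5]
wrist_force: [0.0, -0.2, 0.4]
gripper_width: 1.0
grasp_force: 0.0
```

>>> send_rows:
  series:
    - [0,0,0,0]
    - [0,0,0,0]
    - [0,0,0,0]
    - [0,0,0,0]
    - [0,0,0,0]
    - [0,0,0,0]
    - [0,0,0,0]
    - [0,0,0,0]
  grip: 1
  force: 40

```text
t: 13.9
position: [0.5577, 0.1524, 0.1146]
tcp_rot: [-180.0, 0.1, -147.5]
wrist_force: [-0.8, -0.8, 5.4]
gripper_width: 0.451
grasp_force: 41.5
```

```bash
python3 -c "
from go import *
st()"
```

```text
t 13.9 pos [0.5577 0.1524 0.1146] rot [-1.7999e+02  5.0000e-02 -1.4751e+02] j [-39.2  17.7  23.1 104.2  -7.9  59.7 109.5] F [-0.8 -0.8  5.4] Tz [-0.19  0.24  0.05] w 0.451 gf 41.5
```

>>> send_rows:
  series:
    - [0,0,0.002,0.4]
    - [0,0,0.004,0.9]
    - [0,0,0.004,0.9]
    - [0,0,0.004,0.9]
    - [0,0,0.004,0.9]
    - [0,0,0.004,0.9]
    - [0,0,0.004,0.9]
    - [0,0,0.004,0.9]

```text
t: 14.7
position: [0.5577, 0.1529, 0.1137]
tcp_rot: [179.9, 0.0, 158.6]
wrist_force: [-1.8, 1.1, 6.9]
gripper_width: 0.444
grasp_force: 41.6
```

>>> send_rows:
  series:
    - [0,0,0.004,0.9]
    - [0,0,0.004,0.9]
    - [0,0,0.004,0.9]
    - [0,0,0.004,0.9]
    - [0,0,0.004,0.8]
    - [0,0,0.004,0.6]
    - [0,0,0.002,0.4]
    - [0,0,0,0]

```text
t: 15.5
position: [0.5579, 0.1532, 0.113]
tcp_rot: [179.9, -0.0, 115.6]
wrist_force: [-0.5, 2.1, 7.1]
gripper_width: 0.451
grasp_force: 41.7
```

```bash
python3 -c "
from go import *
st()"
```

```text
t 15.5 pos [0.5579 0.1532 0.113 ] rot [ 1.799e+02 -2.000e-02  1.156e+02] j [-53.   20.4  40.3 104.8 -15.1  60.1  18.7] F [-0.5  2.1  7.1] Tz [ 0.2   0.16 -0.01] w 0.451 gf 41.7
```

>>> send_rows:
  series:
    - [0,0,0.002,0.4]
    - [0,0,0.002,0.4]
    - [0,0,0.002,0.4]
    - [0,0,0.002,0.4]
    - [0,0,0.002,0.4]
    - [0,0,0.002,0.4]
    - [0,0,0.002,0.4]
    - [0,0,0.002,0.4]

```text
t: 16.3
position: [0.5582, 0.1532, 0.1126]
tcp_rot: [179.9, -0.1, 90.0]
wrist_force: [0.7, 2.1, 6.2]
gripper_width: 0.452
grasp_force: 41.6
```

```bash
python3 -c "
from go import *
st()"
```

```text
t 16.3 pos [0.5582 0.1532 0.1126] rot [ 1.7989e+02 -7.0000e-02  8.9990e+01] j [-57.   21.7  45.5 105.  -17.7  60.5  -4.7] F [0.7 2.1 6.2] Tz [ 0.32 -0.07  0.08] w 0.452 gf 41.6
```

>>> send_rows:
  series:
    - [0,0,0.002,0.35]
    - [0,0,0.002,0.35]
    - [0,0,0.002,0.35]
    - [0,0,0.002,0.35]
    - [0,0,0.002,0.35]
    - [0,0,0.002,0.35]
    - [0,0,0.002,0.35]
    - [0,0,0,0]

```text
t: 17.1
position: [0.5583, 0.1532, 0.1122]
tcp_rot: [179.9, -0.1, 70.4]
wrist_force: [0.5, 2.0, 6.5]
gripper_width: 0.451
grasp_force: 41.7
```

```bash
python3 -c "
from go import *
st()"
```

```text
t 17.1 pos [0.5583 0.1532 0.1122] rot [ 1.7991e+02 -1.1000e-01  7.0420e+01] j [-60.   23.   49.7 105.1 -20.   60.9 -22.3] F [0.5 2.  6.5] Tz [ 0.26 -0.16 -0.07] w 0.451 gf 41.7
```

>>> send_rows:
  series:
    - [0,0,0.002,0.35]
    - [0,0,0.002,0.35]
    - [0,0,0.002,0.35]
    - [0,0,0.002,0.35]
    - [0,0,0.002,0.35]
    - [0,0,0.002,0.35]
    - [0,0,0,0]
    - [0,0,0,0]

```text
t: 17.9
position: [0.5574, 0.1517, 0.1118]
tcp_rot: [180.0, 0.0, 53.7]
wrist_force: [-5.6, -3.4, 13.0]
gripper_width: 0.452
grasp_force: 44.7
```

```bash
python3 -c "
from go import *
st()"
```

```text
t 17.9 pos [0.5574 0.1517 0.1118] rot [1.800e+02 3.000e-02 5.371e+01] j [-62.6  24.4  53.5 105.3 -22.2  61.5 -37. ] F [-5.6 -3.4 13. ] Tz [-0.76  1.08  0.54] w 0.452 gf 44.7
```

>>> send_rows:
  series:
    - [0,0,0,0.25]
    - [0,0,0,0.25]
    - [0,0,0,0]
    - [0,0,0,0]
    - [0,0,0,0]
    - [0,0,0,0]
    - [0,0,0,0]
    - [0,0,0,0]

```text
t: 18.7
position: [0.5577, 0.1521, 0.1118]
tcp_rot: [180.0, -0.0, 49.7]
wrist_force: [-2.2, -2.1, 10.1]
gripper_width: 0.448
grasp_force: 43.7
```

```bash
python3 -c "
from go import *
st()
m=ctrl.camera_model('wrist');im=ctrl.capture('wrist');np.save('w4.npy',im);print(proj(m,(.5575,.1525,.120)).round(1))
save('w4',cv2.resize(im[150:290,230:410],None,fx=4,fy=4,interpolation=cv2.INTER_CUBIC))
"
```

```text
t 18.7 pos [0.5577 0.1521 0.1118] rot [ 1.7997e+02 -2.0000e-02  4.9740e+01] j [-63.2  24.8  54.4 105.3 -22.8  61.6 -40.5] F [-2.2 -2.1 10.1] Tz [-0.53  0.58  0.73] w 0.448 gf 43.7
[322.8 290.2]
```

View pics/w4.png

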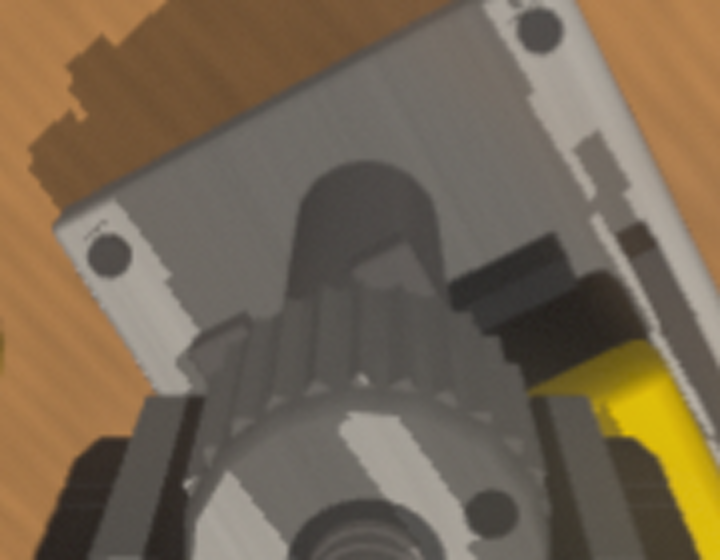

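```bash
python3 -c "
from go import *
import pickle
m3=pickle.load(open('w3.pkl','rb'));m4=ctrl.camera_model('wrist')
a=onz(m3,342.1,211.8,.1227)[:2]-onz(m3,321.2,215.8,.1227)[:2]
b=onz(m4,352.1,278.4,.120)[:2]-np.array([.5575,.1525])
for v in(a,b): print(np.hypot(*v),np.degrees(np.arctan2(v[1],v[0])))
"
```

```text
0.014648290415670947 134.04921029637288
0.013419682250466825 -15.133031368474954
```

The strap's fork straddles the stud and the nut is firmly on the strap, with its dimple at wrist px (352,278). The nut turned about 149° while the tool turned 163°. With axial torque now 0.5–0.7 N m, it has bottomed and slipped slightly in the jaws. I'll back off gently first to find the windup.

>>> send_rows:
  series:
    - [0,0,0,-0.12]
    - [0,0,0,-0.13]
    - [0,0,0,0]
    - [0,0,0,0]
    - [0,0,0,0]
    - [0,0,0,0]
    - [0,0,0,0]
    - [0,0,0,0]

```text
t: 19.55
position: [0.5577, 0.152, 0.1118]
tcp_rot: [180.0, -0.0, 51.7]
wrist_force: [-2.2, -2.0, 9.6]
gripper_width: 0.449
grasp_force: 43.9
```

```bash
python3 -c "
from go import *
st()"
```

```text
t 19.55 pos [0.5577 0.152  0.1118] rot [ 1.7998e+02 -3.0000e-02  5.1680e+01] j [-62.9  24.6  53.9 105.3 -22.5  61.5 -38.8] F [-2.2 -2.   9.6] Tz [-0.39  0.56  0.13] w 0.449 gf 43.9
```

>>> send_rows:
  series:
    - [0,0,-0.002,-0.4]
    - [0,0,-0.004,-0.9]
    - [0,0,-0.004,-0.9]
    - [0,0,-0.004,-0.9]
    - [0,0,-0.004,-0.9]
    - [0,0,-0.004,-0.9]
    - [0,0,-0.004,-0.9]
    - [0,0,-0.004,-0.9]

```text
t: 20.35
position: [0.5584, 0.1519, 0.1128]
tcp_rot: [179.9, 0.0, 105.5]
wrist_force: [1.0, -1.8, 5.2]
gripper_width: 0.451
grasp_force: 43.6
```

>>> send_rows:
  series:
    - [0,0,-0.004,-0.9]
    - [0,0,-0.004,-0.9]
    - [0,0,-0.004,-0.9]
    - [0,0,-0.004,-0.9]
    - [0,0,-0.003,-0.6]
    - [0,0,-0.001,-0.3]
    - [0,0,0,-0.1]
    - [0,0,0,0]

```text
t: 21.15
position: [0.5587, 0.1522, 0.1134]
tcp_rot: [179.9, 0.1, 142.0]
wrist_force: [5.4, -2.2, 6.2]
gripper_width: 0.453
grasp_force: 43.6
```

```bash
python3 -c "
from go import *
st()
m=ctrl.camera_model('wrist');im=ctrl.capture('wrist');np.save('w5.npy',im);print(proj(m,(.5575,.1525,.1215)).round(1))
a=np.load('w4.npy')[240:320,280:370];b=im[240:320,280:370]
save('w5',cv2.resize(np.hstack([a,b]),None,fx=4.4,fy=4.4,interpolation=cv2.INTER_CUBIC))
"
```

```text
t 21.15 pos [0.5587 0.1522 0.1134] rot [1.7987e+02 1.2000e-01 1.4203e+02] j [-48.8  19.3  35.  104.6 -12.6  59.8  43.1] F [ 5.4 -2.2  6.2] Tz [-0.3  -1.03  0.02] w 0.453 gf 43.6
[322.1 292.2]
```

View pics/w5.png

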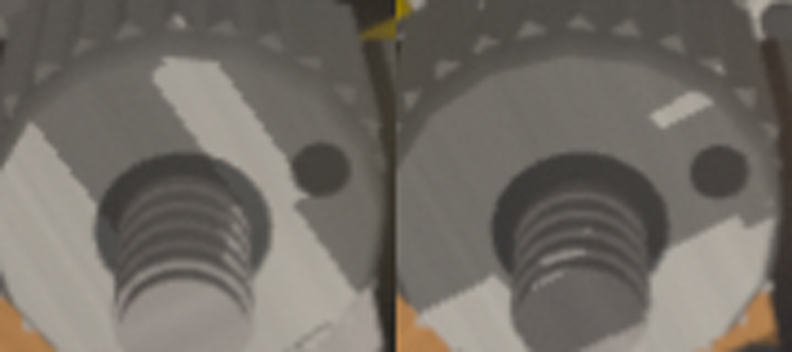

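The dimple sits at the same place relative to the jaws before and after, so the nut followed the full ~90° and rose about 1.5 mm. One last look at the strap and the surroundings.

```bash
python3 -c "
from go import *
w=np.load('w5.npy');s=ctrl.capture('scene')
b=cv2.resize(s[170:275,275:395],(457,400),interpolation=cv2.INTER_CUBIC)
o=np.hstack([w[:,:],b]);save('fin',cv2.resize(o,(800,292),interpolation=cv2.INTER_AREA))
st()"
```

```text
t 21.25 pos [0.5587 0.1522 0.1134] rot [1.7988e+02 1.2000e-01 1.4200e+02] j [-48.8  19.3  35.  104.6 -12.6  59.8  43. ] F [ 5.5 -1.3  5.3] Tz [-0.33 -1.04  0.01] w 0.453 gf 43.6
```

View pics/fin.png

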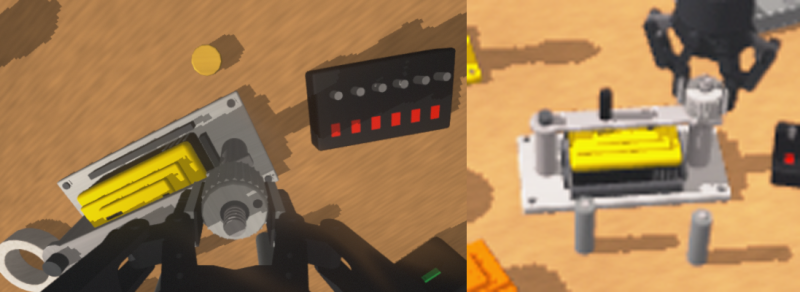

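The strap is closed over the pack in the right-hand view (pivot at (545,118), nut gripped at (705,100)). The pack is in its cradle, and the cells, bit case and brass nut are undisturbed. Handing in.

```bash
python3 -c "
from plant import ctrl
print(ctrl.hand_in())"
```

```text
the job is handed in; nothing more can be done
None
```

The job is handed in: the strap was swung to its end stop with the fork round the stud, and the nut was screwed down until it bottomed, then backed off about 90° and left gripped. It took about 21 s of the 72 s, and no verdict came back.

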